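Set the length stop into its index notch

ROBOT

A 6-joint arm with a two-finger parallel gripper is mounted at the origin on a cart in front of the work surface, level with it; the furniture and walls round the work are solid. World frame = base frame: x ahead of the robot, y to its left, z up, the work surface at z = 0. Lengths are in mm, angles in degrees, forces in N, time in s.
With the tool pointing down it reaches from about 300 to 850 mm from the base axis. Payload 4.2 kg.
Tool frame: the origin (TCP) lies midway between the tips of the shut fingers; the grasp point (between the pads) lies env.hold_point_z behind it (env.hold_point_z is the distance from the TCP to the grasp point, in mm); z points along the fingers, y is the line along which they close (so a half turn about z gives the same grasp; the last joint's range is limited). The gripper opens to 91 mm and grips with 3 to 60 N. Pads are 32 mm wide; open, the fingers measure 118 mm over their backs; the gripper's body (76 mm by 178 mm) begins 60 mm behind the grasp point.
Start: joints at [-76.433, 18.312, 89.639, -0, 72.044, -1.146], TCP at [146.046, -556.164, 175.476] pointing down, gripper open.
Joint ranges: [-177.97, 177.97], [-48.28, 115.42], [12.27, 149.76], [-77.06, 257.06], [2.81, 150.46], [-146.56, 146.56]. Speed limits (degrees/s): [147.25, 147.25, 180, 180, 180, 180].

INTERFACE

Orientations are given as [roll, pitch, yaw] about the fixed x, y, z axes, in that order (R = Rz(yaw) Ry(pitch) Rx(roll)).
In Python, from workcell import env, viewer, spotter gives the robot as it stands.
- The arm moves only by the tool apply_moves, never from a script. Its arguments are lists of equal length, an entry for each row: "delta_pos": the shift along the world's x, y, z normalised to -1 to 1, where 1 is 120 mm, a list of three; "rot": the turn, a rotation vector about the world's x, y, z normalised to -1 to 1, where 1 is 1.5 rad, a list of three; "hand": the opening, from 0 (shut) to 1 (fully open). A call has 1 to 10 rows; each row is the pose to reach, as a shift and turn from the pose commanded when the call began; what a row does not reach only later rows make up. A row lasts 1/12 s, in which the tool goes at most 41.7 mm and 7.16 degrees, less where a joint would pass 70% of its speed; a pose out of reach is approached as far as the arm can. A call with a number of a shift or a turn outside -1 to 1 is refused whole. A call with a gripper value outside its range is refused whole. The fingers move at their own pace and stop on an object; "newtons" is the grip in N (left out, the last holds). Time passes only in rows, so rows that repeat a pose let the fingers close. It gives the time, the measured TCP pose, the force, the opening and the grip force at its end, in the units of the state.
- env.state(): the state, without advancing time (a new reading comes with each control period).
- viewer.grab_frame(name): name is "scene" or "side" or "wrist"; returns a dict with "pixels" (420x560x3 uint8, red, green, blue), "camera_matrix" (3x3 intrinsics, pixels), "R" (3x3) and "t" (3): a world point X has camera coordinates R X + t; the wrist camera has in their place "mount" (4x4, takes a point from camera to tool coordinates, whose origin is the TCP and whose axes are the flange's). Camera axes: x right, y down, z forward; pixel columns grow to the right and rows downward; lengths in mm; the calibration is good to about 2 mm. A picture is of the moment at which its call begins: read the wrist's pose just before it. There is no depth.
- env.job_done(): hands the job in; it is judged then, once.
Trained networks look in a picture, given as the dict that the camera call returned (one of the last four; its "shot" number tells which), for a name from the list of things; names that differ only in an ending like _2 or _b are one class to them, and where a whole thing is asked for, a point or a joint stands for the part that bears it (a point fixed in the world has none). Each returns a list of dicts, best first, with "score" (0 to 1); they miss things now and then, are a little off and sometimes report something else, mostly with a low value. They report only what shows in the picture. A call takes as long as a camera call.
- spotter.trace(picture, query): "mask" (420x560 bool, what is visible of it) and "box" ([centre column, centre row, width, height] in pixels, round what is visible of it).
- spotter.landmark_of(picture, query): "position" ([column, row] in pixels: a listed point, or the origin of a listed thing).
The state is a dict: "time_s": time; "qpos": joint angles; "qvel": joint speeds; "effort": joint torques, N m; "ee_pos": TCP position; "ee_rot": TCP orientation; "force": force on the tool from outside, world axes, zero at the start; "torque": the same for the moment, N m; "gripper_width": finger opening in mm; "gripper_force": force on a finger pad.
Only numpy, scipy, OpenCV 4.12 (cv2) and the standard library are available. Lean on these libraries where they do the work, as an engineer would, in place of code of your own. Each camera call takes 0.05 s, during which the arm holds its last target. There are 200 camera calls.

TASK

Set the sliding stop on the aluminium rail: with closed fingers, push its steel carriage gently along the rail towards the clip with the two round humps until the spring plunger has ridden over the first hump and dropped into the notch between them, then move clear and leave it seated there. Only push the carriage; do not grip it, do not pull the plunger knob up, and leave the cup, the spray bottle and the tape roll where they are.

Things in the scene. Friction and masses are not known exactly. Their poses are not given: they have to be found in the camera images.
- rail: straight slotted aluminium rail fixed to the worktop, 330 long x 40 wide x 30 mm high, with a black cap at each end. Origin: centre of its underside, on the worktop. Its y axis runs along the rail, x across it, z up. The rail may stand turned by up to 0.25 rad.
- carriage (a joint): position of the carriage along the rail's +y, in m, 0 at the middle of the rail; it can run from -0.136 to 0.136. It starts near the middle. Friction about 1.5 N; it stays where it is left.
- carriage_center (a point): centre of the steel carriage's top block. The block is 66 mm across the rail, 44 mm along it and 22 mm high (underside 48 mm, top 70 mm above the worktop); its two upright flat end faces, 22 mm either side of this point along the rail, are the places to push. Below the block two cheeks, one on each side of the rail, reach down to 15 mm above the worktop. The carriage cannot leave the rail.
- plunger (a joint): height of the spring plunger in the carriage, in m: 0 fully down, about 0.005 when its round tip rides on top of a hump. A spring presses it down with 6 to 8 N.
- plunger_knob (a point): top of the plunger's small black knob (18 mm across), which stands on the middle of the carriage's top, 89 mm above the worktop when the plunger is down. It rises with the plunger.
- index_clip: the index clip, fixed on top of the rail on one side of the carriage (the side changes): a steel strip 86 mm long along the rail and 36 mm wide, with two round humps side by side along the rail whose tops stand 7.5 mm above the rail's top (37.5 mm above the worktop). The hump tops are 13.8 mm either side of the strip's middle. Origin: the strip's middle, on the rail's top; its y axis runs along the rail.
- notch (a point): the notch between the two humps of the index clip, 32.5 mm above the worktop. The plunger is seated when the carriage's centre is at this place along the rail. Climbing a hump takes 6 to 8 N of push, falling to about 1.5 N at its top; past the top the plunger pulls the carriage on towards the notch, and seats by itself from about 7 mm away. Pushing on out of the notch takes 6 to 8 N again.
- end_stop: plain steel saddle without humps, fixed across the rail on the other side of the carriage, 66 mm across the rail, 16 mm along it, with small round rubber buffers; top screw 46 mm above the worktop. The carriage cannot pass it. Origin: middle of the saddle, on the rail's top.
- scoop_cup: white cup, 66 mm wide, 89 mm high, loose behind the rail; origin at the centre of its underside. A bystander.
- mist_bottle: slim white spray bottle, 54 mm wide, 201 mm high, loose behind the rail; origin at the centre of its underside. A bystander.
- tape_roll: roll of masking tape lying flat, 100 mm wide, 25 mm high, loose behind the rail, left of the cup; origin at the centre of its underside. A bystander.

How it is judged:
By the outcome, as a careful person would: the job done as asked, in the order asked, and still so for the second after the job is handed in, with the robot touching nothing.
It also fails if it takes over 48 s, if anything falls off the work surface, if the arm or the gripper's body presses on something with over 40 N, if the wrist force passes 120 N, or if a joint passes its speed limit or range.

## Working session

There is one attempt and no reset: what is moved stays moved. The work goes in short steps, Python scripts to look and compute and a tool call to move; the robot and the scene stay as the last step left them, time stands still between calls to the robot, and variables do not carry over. Pictures are saved under pics/ and viewed, at most 10 in all, crops included, and the job is handed in when it is done.

Besides the shell and the picture viewer there is one more tool, called after "Request:" in YAML: its name, and indented under it one key for each argument. apply_moves: Moves the arm, as the interface text tells. Its arguments: {"type":"object","properties":{"delta_pos":{"type":"array"},"rot":{"type":"array"},"hand":{"type":"array"},"newtons":{"type":"number"}},"required":["delta_pos","rot","hand"]}

```bash
mkdir -p pics; cat > h.py <<'E'
import numpy as np,cv2
from workcell import env,viewer,spotter
def ray(p,px):
    K,R,t=map(np.array,(p["camera_matrix"],p["R"],p["t"]))
    d=R.T@np.linalg.inv(K)@np.array([px[0],px[1],1.]); return -R.T@t,d
def onz(p,px,z):
    c,d=ray(p,px); return c+d*(z-c[2])/d[2]
def save(p,n): cv2.imwrite(f"pics/{n}.png",np.array(p["pixels"])[:,:,::-1])
Z=dict(carriage_center=59,plunger_knob=89,notch=32.5,index_clip=30,end_stop=30,rail=0,scoop_cup=0,mist_bottle=0,tape_roll=0)
E
python3 - <<'E'
from h import *
for n in ("scene","side"):
    p=viewer.grab_frame(n); save(p,n+"0")
    for q,z in Z.items():
        for r in spotter.landmark_of(p,q)[:1]: print(n,q,round(r["score"],2),np.round(r["position"]),np.round(onz(p,r["position"],z)))
print(env.state(), env.hold_point_z)
a=cv2.imread("pics/scene0.png")
E
```

```text
scene carriage_center 0.66 [232. 247.] [523.  84.  59.]
scene plunger_knob 0.64 [231. 239.] [522.  80.  89.]
scene notch 0.7 [269. 284.] [534.  -9.  32.]
scene index_clip 0.79 [268. 287.] [530. -10.  30.]
scene end_stop 0.76 [195. 234.] [500. 176.  30.]
scene rail 0.65 [234. 268.] [519.  80.   0.]
scene scoop_cup 0.61 [305. 214.] [715.  91.   0.]
scene tape_roll 0.95 [275. 175.] [745. 223.   0.]
side carriage_center 0.67 [328. 215.] [521.  76.  59.]
side plunger_knob 0.41 [252. 160.] [692. -42.  89.]
side notch 0.74 [326. 195.] [530. -12.  32.]
side index_clip 0.72 [322. 196.] [537.  -9.  30.]
side end_stop 0.83 [334. 263.] [502. 173.  30.]
side rail 0.64 [327. 236.] [519.  76.   0.]
side scoop_cup 0.9 [233. 234.] [712.  94.   0.]
side mist_bottle 0.73 [251. 158.] [ 716. -159.    0.]
side tape_roll 0.85 [201. 282.] [748. 225.  -0.]
{'time_s': 1.0, 'qpos': array([-7.64341069e+01,  1.83098949e+01,  8.96372264e+01, -4.71355597e-04,
        7.20431113e+01, -1.14361930e+00]), 'qvel': array([-0.02426718, -0.0236866 ,  0.0458859 ,  0.01480682,  0.10187962,
        0.05688807]), 'effort': array([ 1.07958891e-03, -4.12357521e+01, -2.32232380e+01,  7.28555652e-02,
        3.77243652e-02,  1.74164544e-06]), 'ee_pos': array([ 146.03290497, -556.1890096 ,  175.50808743]), 'ee_rot': array([1.79990243e+02, 6.43275088e-04, 1.47096576e+01]), 'force': array([-0.83045229,  0.79904013, -0.49699211]), 'torque': array([-0.0564066 ,  0.01706181, -0.07624154]), 'gripper_force': 0.0, 'gripper_width': 91.09095108741215} 18.8
```

View pics/scene0.png

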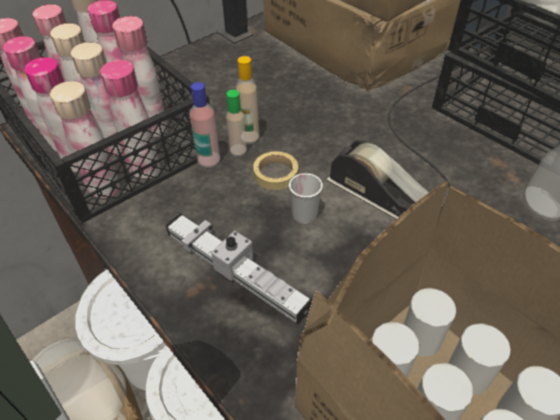

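View pics/side0.png

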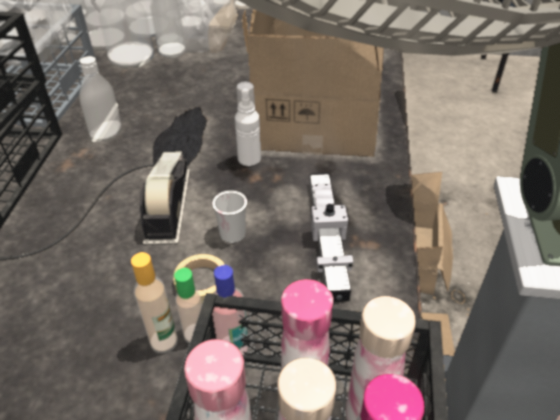

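The carriage (232,250 in scene) has its clip on the −y side (269,284) and the end stop on the +y side (195,234). So the push goes towards −y, and the brown box on the right matters for the approach.

```bash
python3 - <<'E'
from h import *
s=viewer.grab_frame("scene");d=viewer.grab_frame("side")
for px in [(280,150),(378,153)]:
    print("bottom",np.round(onz(d,px,0)))
for px in [(248,33),(383,40)]:
    for z in (100,200,250,300): print("side top",px,np.round(onz(d,px,z)))
for px in [(440,188),(335,318),(305,310),(300,370)]:
    for z in (0,200,250,300): print("scene top",px,np.round(onz(s,px,z)))
for n in (s,d): print(np.round(ray(n,(0,0))[0]))
E
```

```text
bottom [ 652. -197.    0.]
bottom [ 416. -213.    0.]
side top (248, 33) [ 797. -604.  100.]
side top (248, 33) [ 756. -397.  200.]
side top (248, 33) [ 735. -294.  250.]
side top (248, 33) [ 715. -191.  300.]
side top (383, 40) [ 413. -603.  100.]
side top (383, 40) [ 427. -396.  200.]
side top (383, 40) [ 434. -293.  250.]
side top (383, 40) [ 441. -190.  300.]
scene top (440, 188) [985. -46.   0.]
scene top (440, 188) [ 795. -138.  200.]
scene top (440, 188) [ 747. -162.  250.]
scene top (440, 188) [ 699. -185.  300.]
scene top (335, 318) [ 588. -123.    0.]
scene top (335, 318) [ 496. -197.  200.]
scene top (335, 318) [ 472. -215.  250.]
scene top (335, 318) [ 449. -234.  300.]
scene top (305, 310) [560. -76.   0.]
scene top (305, 310) [ 474. -161.  200.]
scene top (305, 310) [ 452. -183.  250.]
scene top (305, 310) [ 431. -204.  300.]
scene top (300, 370) [ 477. -154.    0.]
scene top (300, 370) [ 411. -220.  200.]
scene top (300, 370) [ 395. -236.  250.]
scene top (300, 370) [ 379. -253.  300.]
[ 211. -423.  812.]
[510. 836. 797.]
```

Request:
apply_moves:
  delta_pos:
    - [-0.06,0.25,0.25]
    - [-0.12,0.5,0.5]
    - [-0.18,0.75,0.75]
    - [-0.25,1,1]
    - [-0.25,1,1]
  rot:
    - [0,0,0]
    - [0,0,0]
    - [0,0,0]
    - [0,0,0]
    - [0,0,0]
  hand: [0,0,0,0,0]

```text
time_s: 1.52
ee_pos: [115.6, -434.5, 301.3]
ee_rot: [179.5, 0.0, 14.7]
force: [0.3, 0.1, -0.3]
gripper_width: 60.7
gripper_force: 0.0
```

Request:
apply_moves:
  delta_pos:
    - [0.12,0.2,0.15]
    - [0.25,0.4,0.3]
    - [0.37,0.6,0.45]
    - [0.5,0.8,0.55]
    - [0.5,0.8,0.55]
  rot:
    - [0,0,0]
    - [0,0,0]
    - [0,0,0]
    - [0,0,0]
    - [0,0,0]
  hand: [0,0,0,0,0]

```text
time_s: 1.93
ee_pos: [178.3, -338.1, 364.4]
ee_rot: [179.7, -0.2, 14.9]
force: [-0.3, -1.0, -1.0]
gripper_width: 27.3
gripper_force: 0.0
```

Request:
apply_moves:
  delta_pos:
    - [0.25,0.22,0]
    - [0.5,0.45,0]
    - [0.75,0.7,0]
    - [0.96,0.92,0]
    - [0.96,0.92,0]
  rot:
    - [0,0,0]
    - [0,0,0]
    - [0,0,0]
    - [0,0,0]
    - [0,0,0]
  hand: [0,0,0,0,0]

```text
time_s: 2.35
ee_pos: [294.9, -225.9, 360.7]
ee_rot: [-179.9, -0.1, 15.2]
force: [-0.9, -0.5, -0.4]
gripper_width: 0.5
gripper_force: 0.0
```

Request:
apply_moves:
  delta_pos:
    - [0.17,0.25,0]
    - [0.35,0.5,0]
    - [0.5,0.75,0]
    - [0.65,1,0]
    - [0.65,1,0]
  rot:
    - [0,0,0]
    - [0,0,0]
    - [0,0,0]
    - [0,0,0]
    - [0,0,0]
  hand: [0,0,0,0,0]

```text
time_s: 2.77
ee_pos: [371.7, -106.1, 360.5]
ee_rot: [-179.8, -0.0, 15.1]
force: [-0.0, 0.3, 0.4]
gripper_width: 0.2
gripper_force: 0.0
```

Request:
apply_moves:
  delta_pos:
    - [0.1,0.25,0]
    - [0.2,0.5,0]
    - [0.3,0.75,0]
    - [0.4,1,0]
    - [0.4,1,0]
  rot:
    - [0,0,0]
    - [0,0,-0.02]
    - [0,0,-0.04]
    - [0,0,-0.06]
    - [0,0,-0.06]
  hand: [0,0,0,0,0]

```text
time_s: 3.18
ee_pos: [419.0, 13.1, 360.3]
ee_rot: [-179.9, 0.0, 9.8]
force: [-0.2, -0.1, 0.3]
gripper_width: 0.6
gripper_force: 0.0
```

Request:
apply_moves:
  delta_pos:
    - [0.2,0.25,-0.2]
    - [0.4,0.5,-0.4]
    - [0.6,0.75,-0.6]
    - [0.8,1,-0.8]
    - [0.8,1,-1]
    - [0.8,1,-1]
    - [0.8,1,-1]
  rot:
    - [0,0,0]
    - [0,0,0]
    - [0,0,0]
    - [0,0,0]
    - [0,0,0]
    - [0,0,0]
    - [0,0,0]
  hand: [0,0,0,0,0,0,0]

```text
time_s: 3.77
ee_pos: [512.6, 128.6, 239.3]
ee_rot: [179.9, 0.3, 9.6]
force: [-0.0, -0.5, 1.0]
gripper_width: 0.1
gripper_force: 0.0
```

Now a close look with the wrist camera.

```bash
cat >> h.py <<'E'
from scipy.spatial.transform import Rotation as Ro
def wrist():
    s=env.state(); p=dict(viewer.grab_frame("wrist")); M=np.array(p["mount"])
    Rt=Ro.from_euler("xyz",s["ee_rot"],degrees=True).as_matrix()
    Rc=Rt@M[:3,:3]; c=Rt@M[:3,3]+s["ee_pos"]
    q=dict(p); q["R"]=Rc.T; q["t"]=-Rc.T@c
    return s,p,q
E
python3 - <<'E'
from h import *
s,p,q=wrist(); save(p,"w1"); print(s["ee_pos"],s["ee_rot"])
for n in ("carriage_center","plunger_knob","notch","end_stop","index_clip"):
    for r in spotter.landmark_of(p,n)[:1]: print(n,round(r["score"],2),np.round(r["position"]),np.round(onz(q,r["position"],Z[n]),1))
E
```

```text
[512.64826929 128.62799929 239.28948303] [179.91492028   0.31467349   9.56764668]
carriage_center 0.61 [315. 187.] [517.7  82.8  59. ]
plunger_knob 0.6 [320. 190.] [520.1  81.3  89. ]
notch 0.63 [385. 183.] [533.8  -9.2  32.5]
end_stop 0.59 [240. 182.] [503.6 175.5  30. ]
index_clip 0.8 [383. 179.] [537.8  -5.6  30. ]
```

View pics/w1.png

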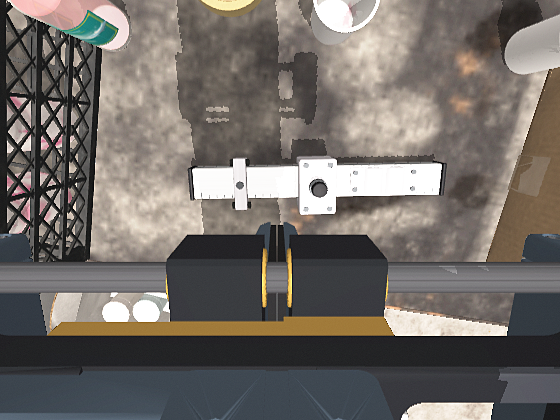

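The wrist view has the carriage at (317,188), the end stop at (240,183) and the clip at (384,180). The TCP is already over the gap beside the carriage's +y face, so I'll descend.

Request:
apply_moves:
  delta_pos:
    - [0,0,-0.3]
    - [0,0,-0.6]
    - [0,0,-0.9]
    - [0,0,-1]
    - [0,0,-1]
  rot:
    - [0,0,0]
    - [0,0,0]
    - [0,0,0]
    - [0,0,0]
    - [0,0,0]
  hand: [0,0,0,0,0]

```text
time_s: 4.48
ee_pos: [510.8, 129.2, 118.9]
ee_rot: [180.0, 0.4, 9.5]
force: [0.5, -0.5, -0.3]
gripper_width: 0.6
gripper_force: 0.0
```

Request:
apply_moves:
  delta_pos:
    - [0,0,-0.15]
    - [0,0,-0.3]
    - [0,0,-0.42]
    - [0,0,-0.52]
    - [0,0,-0.52]
    - [0,0,-0.52]
  rot:
    - [0,0,0]
    - [0,0,0]
    - [0,0,0]
    - [0,0,0]
    - [0,0,0]
    - [0,0,0]
  hand: [0,0,0,0,0,0]

```text
time_s: 4.98
ee_pos: [514.4, 130.3, 60.6]
ee_rot: [-180.0, -0.1, 9.5]
force: [-0.2, 0.9, 1.0]
gripper_width: 0.5
gripper_force: 0.0
```

```bash
python3 - <<'E'
from h import *
for n in ("scene","side"):
    p=viewer.grab_frame(n)
    im=np.array(p["pixels"])[:,:,::-1]; c=im[180:320,160:320] if n=="scene" else im[160:300,260:420]
    cv2.imwrite(f"pics/{n}2.png",cv2.resize(c,None,fx=4,fy=4,interpolation=cv2.INTER_CUBIC))
E
```

```text
(no output)
```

View pics/scene2.png

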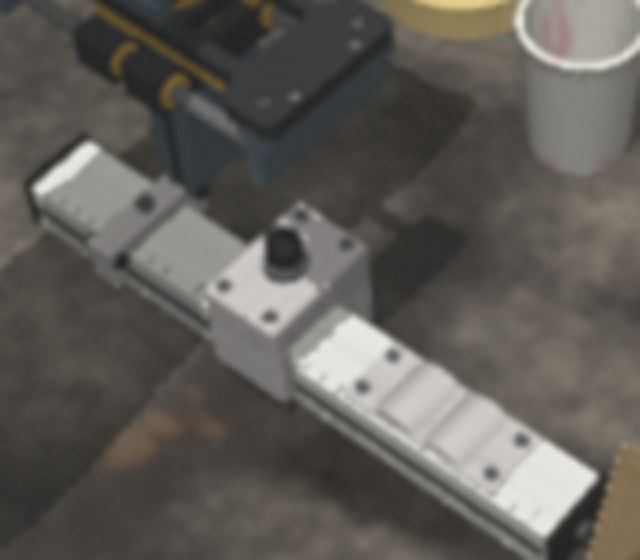

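Fingertips sit between the end stop and the carriage, in line with the rail. The clip's humps lie ahead at crop (415,395) and (465,430). I'll start the push.

Request:
apply_moves:
  delta_pos:
    - [0.005,-0.03,-0.02]
    - [0.01,-0.06,-0.05]
    - [0.015,-0.09,-0.05]
    - [0.02,-0.12,-0.05]
    - [0.025,-0.15,-0.05]
    - [0.03,-0.18,-0.05]
    - [0.035,-0.21,-0.05]
    - [0.04,-0.24,-0.05]
    - [0.045,-0.27,-0.05]
    - [0.05,-0.3,-0.05]
  rot:
    - [0,0,0]
    - [0,0,0]
    - [0,0,0]
    - [0,0,0]
    - [0,0,0]
    - [0,0,0]
    - [0,0,0]
    - [0,0,0]
    - [0,0,0]
    - [0,0,0]
  hand: [0,0,0,0,0,0,0,0,0,0]

```text
time_s: 5.92
ee_pos: [519.3, 93.9, 53.1]
ee_rot: [180.0, 0.0, 9.6]
force: [-0.3, -0.6, 0.1]
gripper_width: 0.4
gripper_force: 0.0
```

```bash
cat > m.py <<'E'
from h import *
s=env.state(); print(np.round(s["ee_pos"],1),np.round(s["force"],1))
u=np.array([.165,-.986])
for n in ("scene","side","wrist"):
    if n=="wrist": _,p,q=wrist()
    else: p=q=viewer.grab_frame(n)
    save(p,"last_"+n); P={}
    for k in ("carriage_center","plunger_knob","notch","end_stop"):
        for r in spotter.landmark_of(p,k)[:1]:
            P[k]=onz(q,r["position"],Z[k])[:2]; print(n,k,round(r["score"],2),np.round(P[k],1),"along",round(P[k]@u,1))
E
python3 m.py
```

```text
[519.3  93.9  53.1] [-0.3 -0.6  0.1]
scene carriage_center 0.72 [515.7  80.4] along 5.8
scene plunger_knob 0.59 [514.5  79.4] along 6.6
scene notch 0.56 [530.2  -9.5] along 96.8
scene end_stop 0.64 [496.1 173.5] along -89.2
side carriage_center 0.78 [524.2  77.3] along 10.3
side end_stop 0.88 [504.  175.5] along -89.9
wrist carriage_center 0.62 [519.4  83.6] along 3.3
wrist notch 0.61 [537.6  -5.8] along 94.5
wrist end_stop 0.81 [503.6 176.4] along -90.8
```

```bash
python3 - <<'E'
import cv2
a=cv2.imread("pics/last_side.png")[150:300,250:410]; b=cv2.imread("pics/last_scene.png")[180:330,160:320]
w=cv2.imread("pics/last_wrist.png")
import numpy as np
cv2.imwrite("pics/c3.png",cv2.resize(np.hstack([a,b]),None,fx=2.5,fy=2.5,interpolation=cv2.INTER_CUBIC))
E
```

```text
(no output)
```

View pics/c3.png

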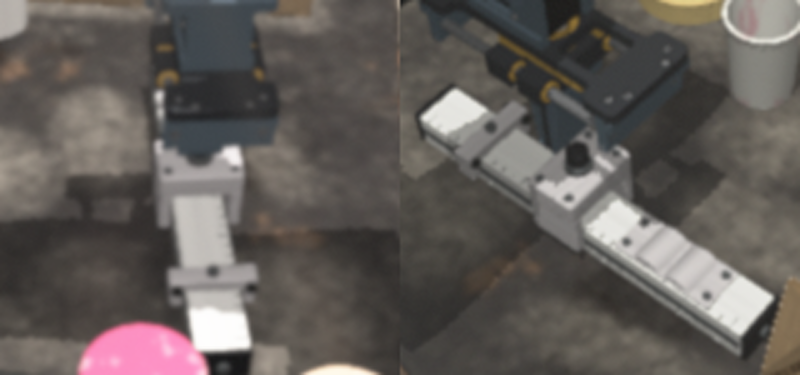

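View pics/last_wrist.png

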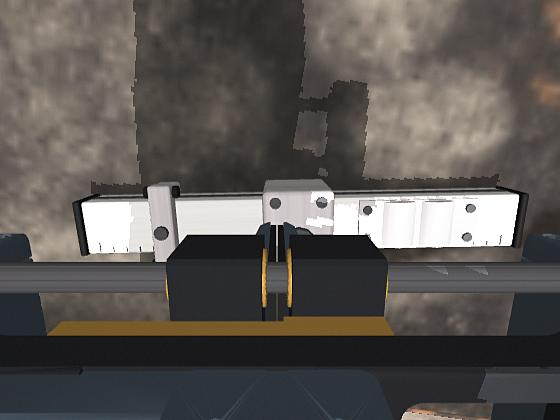

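```bash
python3 - <<'E'
from h import *
def proj(p,X):
    c=np.array(p["R"])@X+np.array(p["t"]); k=np.array(p["camera_matrix"])@c; return np.round(k[:2]/k[2],1)
s,p,q=wrist(); T=s["ee_pos"]; print(T)
print(np.round(p["mount"],3), np.round(ray(q,(280,210))[0]))
up=np.array([0,0,60])
for n,v in (("wrist",q),("scene",viewer.grab_frame("scene")),("side",viewer.grab_frame("side"))):
    print(n,proj(v,T),proj(v,T+up),"block +y face top mid if 82",proj(v,np.array([515.9,103.7,70])),"knob",proj(v,np.array([519.5,82,89])))
    for r in spotter.trace(viewer.grab_frame(n),"carriage")[:2]: print(r["score"],np.round(r["box"]))
E
```

```text
[519.22071884  94.28835886  53.08034295]
[[-1.00000e-03 -9.71000e-01 -2.40000e-01  6.83610e+01]
 [ 1.00000e+00 -1.00000e-03  1.00000e-03 -1.14900e+00]
 [-1.00000e-03 -2.40000e-01  9.71000e-01 -2.09381e+02]
 [ 0.00000e+00  0.00000e+00  0.00000e+00  1.00000e+00]] [586. 107. 262.]
wrist [278.  232.3] [278.7 270.2] block +y face top mid if 82 [262.3 243.4] knob [299.9 255. ]
0.82 [298. 221.  69.  77.]
scene [227. 247.] [224.1 226. ] block +y face top mid if 82 [221.7 239.2] knob [229.6 238.6]
0.96 [233. 256.  42.  46.]
side [328.  223.8] [329.7 201.3] block +y face top mid if 82 [329.9 221.2] knob [329.2 206.1]
```

```bash
python3 - <<'E'
from h import *
def proj(p,X):
    c=np.array(p["R"])@X+np.array(p["t"]); k=np.array(p["camera_matrix"])@c; return k[:2]/k[2]
T=env.state()["ee_pos"]; print(env.state()["force"],env.state()["qpos"],env.state()["gripper_width"])
out=[]
for n in ("scene","side","wrist"):
    if n=="wrist": _,p,q=wrist()
    else: p=q=viewer.grab_frame(n)
    c=proj(q,T); o=np.round(c).astype(int)-30
    im=np.ascontiguousarray(np.array(p["pixels"])[o[1]:o[1]+60,o[0]:o[0]+40+0][:,:,::-1]) if 0 else np.ascontiguousarray(np.array(p["pixels"])[o[1]-15:o[1]+45,o[0]:o[0]+60][:,:,::-1])
    im=cv2.resize(im,(264,264),interpolation=cv2.INTER_CUBIC)
    for dz in (0,17,60):
        x=(proj(q,T+[0,0,dz])-o+[0,15])*4.4; cv2.circle(im,tuple(int(v) for v in x),2,(0,0,255),-1)
    out.append(im)
cv2.imwrite("pics/c4.png",cv2.resize(np.hstack(out),None,fx=1,fy=1))
E
```

```text
[-0.17733582  0.09228897  0.11317561] [ 9.04029565e+00  2.04476788e+01  1.05919546e+02 -6.55668948e-03
  5.36302059e+01  8.94863807e+01] 0.775637387117245
```

View pics/c4.png

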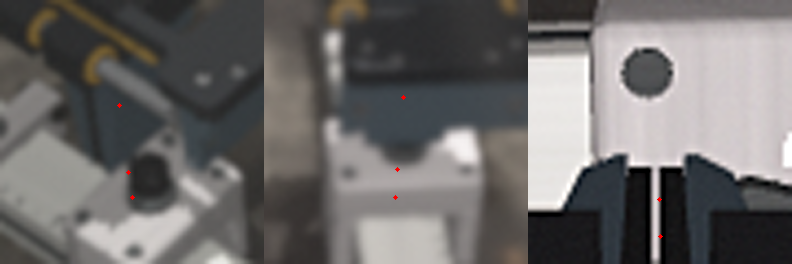

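The fingers are not in front of the block. Their tips show about 20 mm above the reported TCP, just over the block's top, and the carriage has not moved. I'll back off, go lower, and check the height.

Request:
apply_moves:
  delta_pos:
    - [0,0,0.05]
    - [-0.01,0.05,0.08]
    - [-0.025,0.15,0.08]
    - [-0.04,0.25,0.08]
    - [-0.055,0.33,0.08]
    - [-0.055,0.33,0.04]
    - [-0.055,0.33,-0.04]
    - [-0.055,0.33,-0.12]
    - [-0.055,0.33,-0.12]
    - [-0.055,0.33,-0.12]
  rot:
    - [0,0,0]
    - [0,0,0]
    - [0,0,0]
    - [0,0,0]
    - [0,0,0]
    - [0,0,0]
    - [0,0,0]
    - [0,0,0]
    - [0,0,0]
    - [0,0,0]
  hand: [0,0,0,0,0,0,0,0,0,0]

```text
time_s: 8.1
ee_pos: [511.7, 133.3, 37.4]
ee_rot: [180.0, 0.2, 9.5]
force: [0.0, 0.1, -0.2]
gripper_width: 0.5
gripper_force: 0.0
```

```bash
cat > look.py <<'E'
from h import *
import sys
def proj(p,X):
    c=np.array(p["R"])@X+np.array(p["t"]); k=np.array(p["camera_matrix"])@c; return k[:2]/k[2]
T=env.state()["ee_pos"]; print(T,env.state()["force"])
out=[]
for n in ("scene","side","wrist"):
    if n=="wrist": _,p,q=wrist()
    else: p=q=viewer.grab_frame(n)
    c=proj(q,T); o=np.round(c).astype(int)-[40,40]
    im=np.ascontiguousarray(np.array(p["pixels"])[o[1]:o[1]+80,o[0]:o[0]+80][:,:,::-1])
    im=cv2.resize(im,(264,264),interpolation=cv2.INTER_CUBIC)
    for dz in (0,20,60):
        x=(proj(q,T+[0,0,dz])-o)*3.3; cv2.circle(im,tuple(int(v) for v in x),2,(0,0,255),-1)
    out.append(im)
cv2.imwrite("pics/%s.png"%sys.argv[1],np.hstack(out))
E
python3 look.py c5
```

```text
[511.69615393 133.28521057  37.37561737] [ 0.01119262  0.07254823 -0.22433814]
```

View pics/c5.png

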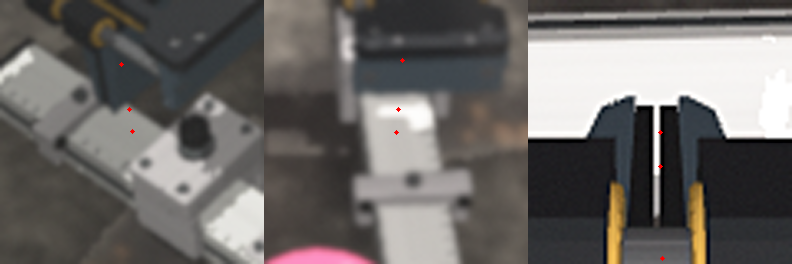

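Request:
apply_moves:
  delta_pos:
    - [0,0,-0.025]
    - [0,0,-0.04]
    - [0,0,-0.04]
    - [0,0,-0.04]
  rot:
    - [0,0,0]
    - [0,0,0]
    - [0,0,0]
    - [0,0,0]
  hand: [0,0,0,0]

```text
time_s: 8.58
ee_pos: [512.6, 133.7, 33.8]
ee_rot: [180.0, 0.0, 9.5]
force: [0.7, -0.6, 0.0]
gripper_width: 0.5
gripper_force: 0.0
```

Request:
apply_moves:
  delta_pos:
    - [0.005,-0.03,0]
    - [0.01,-0.06,0]
    - [0.015,-0.09,0]
    - [0.02,-0.12,0]
    - [0.025,-0.15,0]
    - [0.03,-0.18,0]
    - [0.035,-0.21,0]
    - [0.035,-0.21,0]
  rot:
    - [0,0,0]
    - [0,0,0]
    - [0,0,0]
    - [0,0,0]
    - [0,0,0]
    - [0,0,0]
    - [0,0,0]
    - [0,0,0]
  hand: [0,0,0,0,0,0,0,0]

```text
time_s: 9.25
ee_pos: [517.0, 107.9, 33.9]
ee_rot: [180.0, -0.0, 9.5]
force: [-0.3, 0.7, 0.5]
gripper_width: -0.0
gripper_force: 0.0
```

```bash
python3 m.py; python3 look.py c6
```

```text
[517.  107.9  33.9] [-0.3  0.7  0.5]
scene carriage_center 0.91 [518.3  79.1] along 7.6
scene plunger_knob 0.59 [525.4  83.2] along 4.7
scene notch 0.88 [532.   -6.5] along 94.2
scene end_stop 0.56 [506. 182.] along -96.0
side carriage_center 0.66 [520.8  72. ] along 14.9
side end_stop 0.66 [504.2 171.6] along -86.0
wrist carriage_center 0.73 [519.4  82.7] along 4.1
wrist notch 0.96 [535.   -6.6] along 94.8
wrist end_stop 0.93 [504.2 176.3] along -90.6
[516.81600509 108.65812488  33.85617069] [-0.70052899  0.37411335 -0.15993166]
```

Request:
apply_moves:
  delta_pos:
    - [0.005,-0.03,0]
    - [0.01,-0.06,0]
    - [0.015,-0.09,0]
    - [0.02,-0.12,0]
  rot:
    - [0,0,0]
    - [0,0,0]
    - [0,0,0]
    - [0,0,0]
  hand: [0,0,0,0]

```text
time_s: 10.48
ee_pos: [519.3, 94.1, 33.9]
ee_rot: [-180.0, -0.0, 9.5]
force: [0.6, 1.8, -0.5]
gripper_width: 0.8
gripper_force: 0.9
```

```bash
python3 m.py; python3 look.py c7
```

```text
[519.3  94.1  33.9] [ 0.6  1.8 -0.5]
scene carriage_center 0.61 [525.   77.8] along 9.9
scene plunger_knob 0.41 [519.9  73.7] along 13.1
scene notch 0.97 [532.9 -10.4] along 98.2
scene end_stop 0.54 [498.7 177.3] along -92.5
side carriage_center 0.86 [516.6  68.7] along 17.5
side end_stop 0.81 [497.4 173.5] along -89.0
wrist carriage_center 0.85 [520.1  74.4] along 12.4
wrist plunger_knob 0.39 [531.5  81.6] along 7.2
wrist notch 0.91 [535.4  -5.7] along 93.9
wrist end_stop 0.81 [502.6 173.9] along -88.6
[519.25345148  94.26067841  33.86510316] [-0.74038751 -0.605011    0.48117678]
```

View pics/c7.png

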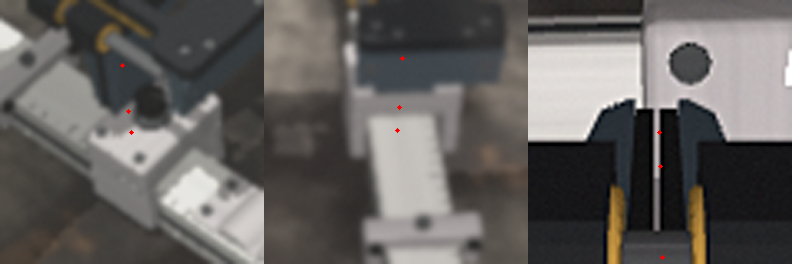

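```bash
python3 - <<'E'
from h import *
# c5 geometry: T then, scene crop origin
T=np.array([511.7,133.3,37.4]); p=viewer.grab_frame("scene")
X=np.array(p["R"])@T+p["t"]; k=p["camera_matrix"]@X; o=np.round(k[:2]/k[2])-40
Rz=Ro.from_euler("z",9.5,degrees=True).as_matrix()
c,_=ray(p,(0,0))
for px in ((103,105),(112,105),(124,100),(124,107)):
    d=ray(p,np.array(px)/3.3+o)[1]
    for e in (-16,0,16):
        n=Rz[:,0]; s=(n@(T-c)+e)/(n@d); Q=c+s*d
        print(px,e,np.round(Rz.T@(Q-T),1))
E
```

```text
(103, 105) -16 [-16.    1.8  38.1]
(103, 105) 0 [ 0.  23.3  6.5]
(103, 105) 16 [ 16.   44.9 -25.2]
(112, 105) -16 [-16.   -6.3  44.4]
(112, 105) 0 [ 0.  14.9 13. ]
(112, 105) 16 [ 16.   36.1 -18.4]
(124, 100) -16 [-16.  -17.6  57.4]
(124, 100) 0 [ 0.   3.1 26.5]
(124, 100) 16 [16.  23.8 -4.3]
(124, 107) -16 [-16.  -16.6  50.5]
(124, 107) 0 [ 0.   4.2 19.4]
(124, 107) 16 [ 16.   24.9 -11.7]
```

Contact so far was with the knob's side. The tips really are about 37 mm above the reported TCP. I'll back off, go about 12 mm lower, and then push on the end face.

Request:
apply_moves:
  delta_pos:
    - [-0.01,0.06,0.02]
    - [-0.03,0.17,0.02]
    - [-0.05,0.28,0]
    - [-0.05,0.3,0]
    - [-0.05,0.3,-0.03]
    - [-0.05,0.3,-0.06]
    - [-0.05,0.3,-0.09]
    - [-0.05,0.3,-0.09]
    - [-0.05,0.3,-0.09]
  rot:
    - [0,0,0]
    - [0,0,0]
    - [0,0,0]
    - [0,0,0]
    - [0,0,0]
    - [0,0,0]
    - [0,0,0]
    - [0,0,0]
    - [0,0,0]
  hand: [0,0,0,0,0,0,0,0,0]

```text
time_s: 12.18
ee_pos: [513.0, 129.7, 22.7]
ee_rot: [180.0, 0.1, 9.5]
force: [0.3, 0.3, 0.6]
gripper_width: 0.6
gripper_force: 0.0
```

Request:
apply_moves:
  delta_pos:
    - [0.005,-0.03,0]
    - [0.01,-0.06,0]
    - [0.015,-0.09,0]
    - [0.02,-0.12,0]
    - [0.025,-0.15,0]
    - [0.03,-0.18,0]
    - [0.035,-0.21,0]
    - [0.035,-0.21,0]
  rot:
    - [0,0,0]
    - [0,0,0]
    - [0,0,0]
    - [0,0,0]
    - [0,0,0]
    - [0,0,0]
    - [0,0,0]
    - [0,0,0]
  hand: [0,0,0,0,0,0,0,0]

```text
time_s: 12.85
ee_pos: [517.6, 104.4, 23.1]
ee_rot: [180.0, -0.0, 9.5]
force: [-0.5, 0.9, -0.3]
gripper_width: 0.5
gripper_force: 0.0
```

Request:
apply_moves:
  delta_pos:
    - [0.005,-0.03,0]
    - [0.01,-0.06,0]
    - [0.015,-0.09,0]
    - [0.02,-0.12,0]
  rot:
    - [0,0,0]
    - [0,0,0]
    - [0,0,0]
    - [0,0,0]
  hand: [0,0,0,0]

```text
time_s: 13.18
ee_pos: [520.1, 90.5, 23.1]
ee_rot: [-180.0, -0.0, 9.6]
force: [1.2, 1.8, -0.5]
gripper_width: 0.2
gripper_force: 0.9
```

```bash
python3 m.py; python3 look.py c8
```

```text
[520.1  90.5  23.1] [ 1.2  1.8 -0.5]
scene carriage_center 0.68 [529.8  64.1] along 24.2
scene plunger_knob 0.39 [527.5  58.6] along 29.3
scene notch 0.97 [534.9  -2.5] along 90.7
scene end_stop 0.6 [499.6 169.4] along -84.6
side carriage_center 0.55 [525.3  60.2] along 27.3
side notch 0.66 [ 711.5 -116.6] along 232.3
side end_stop 0.97 [500.4 169.4] along -84.4
wrist notch 0.82 [535.4  -7.4] along 95.6
wrist end_stop 0.63 [504.  175.4] along -89.7
[519.8421929   90.66802481  23.08442724] [ 0.48835858  0.62684215 -0.24656392]
```

View pics/c8.png

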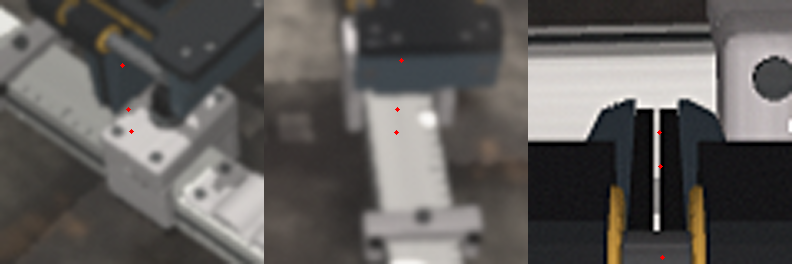

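Now the finger's back lies flat on the block's +y face (wrist crop, block edge at column 718), and the carriage follows with about 2 N. I'll push on towards the first hump.

Request:
apply_moves:
  delta_pos:
    - [0.006,-0.035,0]
    - [0.012,-0.07,0]
    - [0.018,-0.105,0]
    - [0.024,-0.14,0]
    - [0.03,-0.175,0]
    - [0.035,-0.21,0]
    - [0.041,-0.245,0]
    - [0.047,-0.28,0]
    - [0.05,-0.3,0]
    - [0.05,-0.3,0]
  rot:
    - [0,0,0]
    - [0,0,0]
    - [0,0,0]
    - [0,0,0]
    - [0,0,0]
    - [0,0,0]
    - [0,0,0]
    - [0,0,0]
    - [0,0,0]
    - [0,0,0]
  hand: [0,0,0,0,0,0,0,0,0,0]

```text
time_s: 14.92
ee_pos: [525.8, 53.8, 23.1]
ee_rot: [180.0, 0.0, 9.5]
force: [-0.1, -0.1, -0.1]
gripper_width: 0.3
gripper_force: 0.0
```

```bash
python3 m.py
```

```text
[525.8  53.8  23.1] [-0.1 -0.1 -0.1]
scene carriage_center 0.56 [528.7  23.8] along 63.8
scene plunger_knob 0.47 [528.5  21. ] along 66.4
scene notch 0.89 [534.9  -7.9] along 96.0
scene end_stop 0.54 [496.4 170.3] along -86.0
side carriage_center 0.52 [532.1  23.2] along 64.9
side notch 0.43 [533.5  -9. ] along 96.9
side end_stop 0.9 [497.4 178.6] along -94.1
wrist notch 0.58 [537.1  -6.4] along 94.9
wrist end_stop 0.82 [502.5 175.7] along -90.3
```

Request:
apply_moves:
  delta_pos:
    - [0.002,-0.012,0]
    - [0.004,-0.024,0]
    - [0.006,-0.036,0]
    - [0.008,-0.048,0]
    - [0.009,-0.056,0]
  rot:
    - [0,0,0]
    - [0,0,0]
    - [0,0,0]
    - [0,0,0]
    - [0,0,0]
  hand: [0,0,0,0,0]

```text
time_s: 16.08
ee_pos: [526.7, 49.9, 23.1]
ee_rot: [-179.8, -0.0, 9.4]
force: [-1.0, 11.9, 0.5]
gripper_width: 0.5
gripper_force: 5.5
```

Request:
apply_moves:
  delta_pos:
    - [0.001,-0.008,0]
    - [0.003,-0.016,0]
    - [0.004,-0.024,0]
  rot:
    - [0,0,0]
    - [0,0,0]
    - [0,0,0]
  hand: [0,0,0]

```text
time_s: 16.33
ee_pos: [526.8, 49.6, 23.2]
ee_rot: [-179.5, -0.0, 9.4]
force: [-2.2, 19.0, 1.1]
gripper_width: 0.6
gripper_force: 9.8
```

Request:
apply_moves:
  delta_pos:
    - [0.001,-0.008,0]
    - [0.003,-0.016,0]
    - [0.004,-0.024,0]
  rot:
    - [0,0,0]
    - [0,0,0]
    - [0,0,0]
  hand: [0,0,0]

```text
time_s: 16.58
ee_pos: [527.6, 44.7, 23.1]
ee_rot: [-179.8, -0.0, 9.5]
force: [-0.8, 5.3, 0.9]
gripper_width: 0.5
gripper_force: 3.2
```

```bash
python3 m.py
```

```text
[527.6  44.7  23.1] [-0.8  5.3  0.9]
scene carriage_center 0.84 [536.   13.9] along 74.8
scene plunger_knob 0.57 [536.1  14.4] along 74.2
scene notch 0.19 [546.8  32.2] along 58.4
scene end_stop 0.96 [497.1 178.7] along -94.2
side carriage_center 0.65 [532.5   4.8] along 83.2
side notch 0.6 [533.2  -7.8] along 95.7
side end_stop 0.91 [499.6 174.2] along -89.4
wrist end_stop 0.79 [503.  174.6] along -89.2
```

Request:
apply_moves:
  delta_pos:
    - [0.001,-0.008,0]
    - [0.002,-0.012,0]
    - [0.002,-0.012,0]
  rot:
    - [0,0,0]
    - [0,0,0]
    - [0,0,0]
  hand: [0,0,0]

```text
time_s: 17.58
ee_pos: [528.3, 40.4, 23.1]
ee_rot: [180.0, -0.0, 9.6]
force: [1.2, 1.8, -1.0]
gripper_width: 0.2
gripper_force: 1.2
```

Request:
apply_moves:
  delta_pos:
    - [0.001,-0.008,0]
    - [0.002,-0.012,0]
    - [0.002,-0.012,0]
  rot:
    - [0,0,0]
    - [0,0,0]
    - [0,0,0]
  hand: [0,0,0]

```text
time_s: 17.83
ee_pos: [528.3, 38.8, 23.1]
ee_rot: [180.0, 0.0, 9.6]
force: [-0.1, 2.0, 0.5]
gripper_width: 0.3
gripper_force: 0.9
```

Request:
apply_moves:
  delta_pos:
    - [0.001,-0.008,0]
    - [0.002,-0.012,0]
    - [0.002,-0.012,0]
  rot:
    - [0,0,0]
    - [0,0,0]
    - [0,0,0]
  hand: [0,0,0]

```text
time_s: 18.08
ee_pos: [528.4, 37.3, 23.1]
ee_rot: [180.0, 0.0, 9.6]
force: [0.2, 1.0, 1.2]
gripper_width: 0.4
gripper_force: 0.5
```

```bash
python3 m.py
```

```text
[528.4  37.3  23.1] [0.2 1.  1.2]
scene carriage_center 0.75 [536.5   5.1] along 83.5
scene plunger_knob 0.65 [537.9   7.1] along 81.7
scene notch 0.64 [536.4  -2.1] along 90.6
scene end_stop 0.56 [500.1 171.4] along -86.5
side carriage_center 0.58 [ 5.343e+02 -3.000e-01] along 88.5
side notch 0.59 [535.   -3.5] along 91.7
side end_stop 0.83 [496.4 169.4] along -85.1
wrist plunger_knob 0.69 [549.1  67.4] along 24.1
wrist end_stop 0.65 [503.2 176. ] along -90.5
```

Request:
apply_moves:
  delta_pos:
    - [0.001,-0.007,0]
    - [0.002,-0.012,0]
    - [0.002,-0.012,0]
  rot:
    - [0,0,0]
    - [0,0,0]
    - [0,0,0]
  hand: [0,0,0]

```text
time_s: 19.08
ee_pos: [528.8, 36.4, 23.1]
ee_rot: [-180.0, 0.0, 9.6]
force: [0.2, 0.9, -0.6]
gripper_width: 0.3
gripper_force: 0.4
```

Request:
apply_moves:
  delta_pos:
    - [0.001,-0.007,0]
    - [0.002,-0.012,0]
    - [0.002,-0.012,0]
  rot:
    - [0,0,0]
    - [0,0,0]
    - [0,0,0]
  hand: [0,0,0]

```text
time_s: 19.33
ee_pos: [529.1, 34.7, 23.1]
ee_rot: [180.0, -0.0, 9.6]
force: [-0.2, -0.0, -0.4]
gripper_width: -0.1
gripper_force: 0.0
```

```bash
python3 m.py
```

```text
[529.1  34.7  23.1] [-0.2 -0.  -0.4]
scene carriage_center 0.67 [539.4   3.6] along 85.4
scene plunger_knob 0.38 [534.7   4.2] along 84.1
scene notch 0.61 [5.37e+02 5.00e-01] along 88.1
scene end_stop 0.63 [495.3 169.6] along -85.5
side carriage_center 0.55 [536.9  -1. ] along 89.5
side notch 0.55 [533.3 -10. ] along 97.8
side end_stop 0.63 [499.4 163.3] along -78.6
wrist carriage_center 0.3 [539.3  69.5] along 20.4
wrist end_stop 0.69 [503.9 174.3] along -88.7
```

Request:
apply_moves:
  delta_pos:
    - [0.001,-0.007,0]
    - [0.002,-0.014,0]
    - [0.003,-0.018,0]
    - [0.003,-0.018,0]
  rot:
    - [0,0,0]
    - [0,0,0]
    - [0,0,0]
    - [0,0,0]
  hand: [0,0,0,0]

```text
time_s: 20.42
ee_pos: [529.5, 32.6, 23.1]
ee_rot: [180.0, -0.0, 9.6]
force: [-0.2, 0.4, -0.4]
gripper_width: 0.7
gripper_force: 0.0
```

Request:
apply_moves:
  delta_pos:
    - [0.001,-0.007,0]
    - [0.002,-0.014,0]
    - [0.003,-0.018,0]
    - [0.003,-0.018,0]
  rot:
    - [0,0,0]
    - [0,0,0]
    - [0,0,0]
    - [0,0,0]
  hand: [0,0,0,0]

```text
time_s: 20.75
ee_pos: [529.9, 30.5, 23.1]
ee_rot: [180.0, -0.0, 9.5]
force: [0.4, -0.4, -0.4]
gripper_width: 0.5
gripper_force: 0.0
```

```bash
python3 m.py
```

```text
[529.9  30.5  23.1] [ 0.4 -0.4 -0.4]
scene carriage_center 0.56 [545.2  -5.1] along 95.0
scene plunger_knob 0.46 [538.3  -2.9] along 91.7
scene notch 0.66 [532.   -5.4] along 93.1
scene end_stop 0.57 [496.2 170.5] along -86.3
side carriage_center 0.55 [536.9  -7.3] along 95.8
side notch 0.64 [534.4 -10.5] along 98.5
side end_stop 0.7 [501.7 175. ] along -89.8
wrist end_stop 0.96 [504.4 174.8] along -89.1
```

Finger force is zero and the carriage now reads about 95, level with the notch, so it has snapped in. I'll move clear and check.

Request:
apply_moves:
  delta_pos:
    - [-0.01,0.06,0]
    - [-0.03,0.18,0]
    - [-0.05,0.33,0]
    - [-0.07,0.42,0]
    - [-0.07,0.42,0.25]
    - [-0.07,0.42,0.5]
    - [-0.07,0.42,0.8]
    - [-0.07,0.42,1]
    - [-0.07,0.42,1]
    - [-0.07,0.42,1]
  rot:
    - [0,0,0]
    - [0,0,0]
    - [0,0,0]
    - [0,0,0]
    - [0,0,0]
    - [0,0,0]
    - [0,0,0]
    - [0,0,0]
    - [0,0,0]
    - [0,0,0]
  hand: [0,0,0,0,0,0,0,0,0,0]

```text
time_s: 22.33
ee_pos: [522.1, 81.5, 144.4]
ee_rot: [180.0, -0.2, 9.6]
force: [-0.1, -1.1, -0.6]
gripper_width: 0.4
gripper_force: 0.0
```

Request:
apply_moves:
  delta_pos:
    - [-0.1,0,0.3]
    - [-0.25,0,0.6]
    - [-0.35,0,0.8]
    - [-0.35,0,0.8]
    - [-0.35,0,0.8]
  rot:
    - [0,0,0]
    - [0,0,0]
    - [0,0,0]
    - [0,0,0]
    - [0,0,0]
  hand: [0,0,0,0,0]

```text
time_s: 22.75
ee_pos: [479.0, 81.2, 238.9]
ee_rot: [180.0, -0.0, 9.6]
force: [-0.1, -0.2, -0.4]
gripper_width: 0.6
gripper_force: 0.0
```

```bash
cat > fin.py <<'E'
from h import *
u=np.array([.165,-.986]); print(env.state()["time_s"],env.state()["ee_pos"])
A={}
for i in range(5):
  for n in ("scene","side","wrist"):
    if n=="wrist": _,p,q=wrist()
    else: p=q=viewer.grab_frame(n)
    if i==0: save(p,"fin_"+n)
    for k in ("carriage_center","plunger_knob","notch","index_clip","end_stop","scoop_cup","mist_bottle","tape_roll"):
        for r in spotter.landmark_of(p,k)[:1]:
            if r["score"]>.4: A.setdefault((n,k),[]).append(onz(q,r["position"],Z[k])[:2])
for k,v in A.items(): m=np.median(v,axis=0); print(k,len(v),np.round(m,1),"along",round(m@u,1))
E
python3 fin.py
```

```text
22.75 [479.00119171  81.18718187 238.88581358]
('scene', 'carriage_center') 5 [539.8  -5.2] along 94.2
('scene', 'plunger_knob') 5 [538.2  -4.1] along 92.8
('scene', 'notch') 5 [536.   -6.3] along 94.6
('scene', 'index_clip') 5 [534.1  -8.6] along 96.6
('scene', 'end_stop') 5 [503.6 171.3] along -85.8
('scene', 'scoop_cup') 5 [713.7  93.4] along 25.7
('scene', 'tape_roll') 5 [747.6 225.2] along -98.7
('side', 'carriage_center') 5 [535.4  -8.5] along 96.7
('side', 'plunger_knob') 5 [536.  -11.1] along 99.4
('side', 'notch') 5 [537.9  -8.2] along 96.8
('side', 'index_clip') 4 [538.9 -14. ] along 102.7
('side', 'end_stop') 5 [503.1 172.4] along -87.0
('side', 'mist_bottle') 5 [ 718.2 -159.6] along 275.9
('side', 'tape_roll') 5 [745.4 228.9] along -102.7
('wrist', 'carriage_center') 5 [536.9  -4.4] along 92.9
('wrist', 'plunger_knob') 4 [538.   -7.6] along 96.3
('wrist', 'end_stop') 5 [505.9 175.1] along -89.1
('side', 'scoop_cup') 4 [718.6  95.2] along 24.7
('wrist', 'mist_bottle') 4 [ 719.4 -155. ] along 271.5
('scene', 'mist_bottle') 2 [570.9  36.8] along 57.9
```

```bash
python3 -c "
from workcell import env
print(env.job_done())"
```

```text
the job is handed in; nothing more can be done
None
```

I pushed the carriage over the first hump with closed fingers. By the camera networks it now sits at the notch, within their few-mm scatter. The arm is clear, the cup, bottle and tape roll are where they were, and the job is handed in at about 23 s. Along the way the fingers nudged the knob sideways, moving the carriage about 9 mm, and the push briefly peaked at 19 N at the start of the hump.

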